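Seat the tray sealer's format plate on its locating pin and close the drawer

TASK

The tray sealer's drawer is pulled out and its format plate lies crooked on it, riding on top of the brass locating pin. Slide the plate, without lifting it off the drawer, square against the blue guide strip and along it until its hole drops over the pin and it lies flat; then push the drawer fully home. Leave the other things on the table where they are.

Things in the scene. Friction and masses are not known exactly. Their poses are not given: they have to be found in the camera images.
- sealer: Fixed tray sealer: steel base, white head, 440 mm deep, 320 wide, 240 high (reels, lever to 360). Origin on the table under the middle of its base's front; x points into the machine (the way the drawer goes in), y towards the drawer's side without the guide strip. The 224 mm wide slot between its cheeks begins at x = 0, the head at x = 60 mm, its underside 119 mm above the table.
- tray_drawer (a joint): How far the drawer is pulled out along the sealer's -x, in m: 0 fully home, 0.20 fully out (start). It slides with about 7 N of friction and stays where it is left.
- locating_pin (a point): Foot of the fixed brass pin, on the drawer's flat bed 105 mm above the table, moving with the drawer; axes as the sealer's. The pin is 12 mm thick and 10 mm high, its top 3.5 mm tapered to 6 mm.
- drawer_handle (a point): Middle of the drawer's black pull bar, 77 mm above the table: a level bar along y, 120 mm long, 14 mm thick, its middle 45 mm in front of the front panel. Axes as the sealer's. The pin is 70 mm behind it and 28 mm higher.
- format_plate: Flat aluminium plate 216 (x) x 140 (y) x 8 mm, 0.3 to 0.5 kg, loose on the drawer; origin at the middle of its underside, z up. A 109 x 107 mm tray opening with orange gasket spans x = -46.5 to 62.5 mm. At the start it is tilted: front (-x) on the pin's top, rear edge on the bed, 15 to 35 mm too far out of the machine, 12 to 21 mm off the strip, turned up to 0.1 rad.
- plate_hole (a point): Centre of the plate's locating hole at its underside: round, 15 mm across, 91 mm from the plate's origin along its -x, 17 mm from its front edge. Axes as the plate's. When the plate is seated this point coincides with point locating_pin to within the play of the hole.
- brush: Bystander: wooden-handled flat brush lying on the table, origin at its middle.
- camera: Bystander: black camera about 72 x 125 x 57 mm.
- tweezers: Bystander: pink-red plastic tweezers 115 mm long.
- clear_box: Bystander: open clear plastic box 120 x 170 x 65 mm.
- spray_bottle: Bystander: white bottle with a blue cap, 68 mm across, 170 mm high.
- tray_stack: Bystander: stack of empty white plastic trays 134 x 112 x 50 mm.
- spare_plate: Bystander: a second format plate with two openings, 216 x 140 x 8 mm, lying on the table; not to be used.
- film_roll: Bystander: white roll standing on end, 84 mm across, 130 mm high.
- bed_front (a point): Middle of the front edge of the drawer's bed, on its top, 25 mm in front of the pin; axes as the sealer's. The bed is 240 mm long (x), 200 mm wide (y), cut out in the middle from 62 to 180 mm behind this point, 59 mm to either side. The steel front panel hangs 48 mm down from here, 210 mm wide.
- guide_strip (a point): Point on the inner face of the blue guide strip, on the bed, level with the pin and 70.8 mm from it; axes as the sealer's. The strip runs along the bed's -y side, 220 mm long, 10 mm thick, 11 mm high, but 26 mm high from 10 mm in front of the pin to 26 mm behind it. A plate seated on the pin and lying against the strip is square to the drawer.

How it is judged (in metres and radians):
On the way:
1. with the drawer still pulled out, the plate's hole has dropped over the pin and the plate lies flat (horizontal distance between plate_hole and locating_pin below 0.004 m and z of plate_hole in the frame of locating_pin below 0.003 m and angle between format_plate's own z axis and vertical below 0.025 rad and value of joint tray_drawer above 0.12 m), for 0.2 s.
At the end, for the whole second after the job is handed in: The drawer is home to within 6 mm; the plate lies flat in it at rest, its hole over the pin (within 4 mm sideways, underside within 3 mm of the bed, tilt under 0.025 rad) and square to the sealer within 0.05 rad (horizontal distance between plate_hole and locating_pin below 0.004 m and z of plate_hole in the frame of locating_pin below 0.003 m and angle between format_plate's own z axis and vertical below 0.025 rad and angle between the x axis of format_plate and the x axis of sealer, either way round below 0.05 rad and value of joint tray_drawer below 0.006 m and linear speed of format_plate below 0.01 m/s); the robot touches nothing.
It fails at once if the plate is lifted off the drawer (its middle more than 45 mm above the bed) (z of format_plate in the frame of locating_pin above 0.045 m).
It fails at once if a bystander is moved more than 30 mm (distance of any of brush, camera, tweezers, clear_box, spray_bottle, tray_stack, spare_plate, film_roll from where it was at the start of the episode above 0.03 m).
It also fails if it takes over 58 s, if anything falls off the work surface, if the arm or the gripper's body presses on something with over 40 N, if the wrist force passes 120 N, or if a joint passes its speed limit or range.

ROBOT

A 6-joint arm with a two-finger parallel gripper is mounted at the origin on the work surface. World frame = base frame: x ahead of the robot, y to its left, z up, the work surface at z = 0. Lengths are in mm, angles in degrees, forces in N, time in s.
With the tool pointing down it reaches from about 300 to 850 mm from the base axis. Payload 4.2 kg.
Tool frame: the origin (TCP) lies midway between the tips of the shut fingers; the grasp point (between the pads) lies 19 mm behind it (env.grip_depth is the distance from the TCP to the grasp point, in mm); z points along the fingers, y is the line along which they close (so a half turn about z gives the same grasp; the last joint's range is limited). The gripper opens to 91 mm and grips with 3 to 60 N. Pads are 32 mm wide; open, the fingers measure 118 mm over their backs; the gripper's body (76 mm by 178 mm) begins 60 mm behind the grasp point.
Start: joints at [-64.63, 18.312, 89.639, -0, 72.044, -1.146], TCP at [256.717, -514.528, 213.976] pointing down, gripper open.
Joint ranges: [-177.97, 177.97], [-48.28, 115.42], [12.27, 149.76], [-77.06, 257.06], [2.81, 150.46], [-146.56, 146.56]. Speed limits (degrees/s): [147.25, 147.25, 180, 180, 180, 180].

INTERFACE

Orientations are given as [roll, pitch, yaw] about the fixed x, y, z axes, in that order (R = Rz(yaw) Ry(pitch) Rx(roll)).
In Python, from workcell import env, eyes gives the robot as it stands.
- The arm moves only by the tool send_rows, never from a script. Its argument "motion" is a list of rows, each a list of 7 numbers: the shift along the world's x, y, z normalised to -1 to 1, where 1 is 0.5 m, then the turn, a rotation vector about the world's x, y, z normalised to -1 to 1, where 1 is 60 degrees, then the opening, from -1 (shut) to 1 (fully open). A call has 1 to 20 rows; each row is the pose to reach, as a shift and turn from the pose commanded when the call began; what a row does not reach only later rows make up. A row lasts 1/8 s, in which the tool goes at most 62.5 mm and 10.7 degrees, less where a joint would pass 70% of its speed; a pose out of reach is approached as far as the arm can. A call with a number of a shift or a turn outside -1 to 1 is refused whole. A call with a gripper value outside its range is refused whole. The fingers move at their own pace and stop on an object; "squeeze" is the grip in N (left out, the last holds). Time passes only in rows, so rows that repeat a pose let the fingers close. It gives the time, the measured TCP pose, the force, the opening and the grip force at its end, in the units of the state.
- env.state(): the state, without advancing time (a new reading comes with each control period).
- eyes.grab_frame(name): name is "scene" or "top" or "wrist"; returns a dict with "pixels" (384x512x3 uint8, red, green, blue), "depth" (384x512 float32, mm along the optical axis (not along the pixel's ray), 0 where there is no reading), "fx", "fy", "cx", "cy" (pixels), "R" (3x3) and "t" (3): a world point X has camera coordinates R X + t; the wrist camera has in their place "T_tool_cam" (4x4, takes a point from camera to tool coordinates, whose origin is the TCP and whose axes are the flange's). Camera axes: x right, y down, z forward; pixel columns grow to the right and rows downward; lengths in mm; the calibration is good to about 2 mm. The wrist camera is an equidistant fisheye: a pixel r from the principal point sees the ray r / f radians off the axis. A picture is of the moment at which its call begins: read the wrist's pose just before it.
- env.job_done(): hands the job in; it is judged then, once.
The state is a dict: "time_s": time; "qpos": joint angles; "qvel": joint speeds; "effort": joint torques, N m; "ee_pos": TCP position; "ee_rot": TCP orientation; "force": force on the tool from outside, world axes, zero at the start; "torque": the same for the moment, N m; "gripper_width": finger opening in mm; "gripper_force": force on a finger pad.
Only numpy, scipy, OpenCV 4.12 (cv2) and the standard library are available. Lean on these libraries where they do the work, as an engineer would, in place of code of your own. Each camera call takes 0.05 s, during which the arm holds its last target. There are 200 camera calls.

## Working session

There is one attempt and no reset: what is moved stays moved. The work goes in short steps, Python scripts to look and compute and a tool call to move; the robot and the scene stay as the last step left them, time stands still between calls to the robot, and variables do not carry over. Pictures are saved under pics/ and viewed, at most 10 in all, crops included, and the job is handed in when it is done.

Besides the shell and the picture viewer there is one more tool, called in YAML: its name, and indented under it one key for each argument. send_rows: Moves the arm, as the interface text tells. Its arguments: {"type":"object","properties":{"motion":{"type":"array"},"squeeze":{"type":"number"}},"required":["motion"]}

```bash
mkdir -p pics; cat > h.py <<'E'
import numpy as np, cv2
from workcell import env, eyes
def save(n,f,crop=None,s=1):
    p=f["pixels"][:,:,::-1]
    if crop: x0,y0,x1,y1=crop; p=p[y0:y1,x0:x1]
    cv2.imwrite("pics/"+n,cv2.resize(p,None,fx=s,fy=s,interpolation=cv2.INTER_CUBIC))
def w(f,u,v,d=None):
    d=f["depth"][int(v),int(u)] if d is None else d
    c=np.array([(u-f["cx"])/f["fx"]*d,(v-f["cy"])/f["fy"]*d,d]); return np.array(f["R"]).T@(c-np.array(f["t"]).ravel())
def wz(f,u,v,z):
    a=w(f,u,v,100.);b=w(f,u,v,1000.);return a+(b-a)*(z-a[2])/(b[2]-a[2])
E
python3 - <<'E'
from h import *
import pickle
s=env.state();print(s["ee_pos"],s["ee_rot"],s["force"])
for n in("scene","top"):
    f=eyes.grab_frame(n);save(n+"0.png",f,s=1.5);pickle.dump(f,open(n+"0.pkl","wb"))
E
```

```text
[ 256.4939187  -514.0653164   213.10599291] [-1.79898088e+02 -1.16778954e-03  2.65164459e+01] [ 0.26137288 -0.52208631 -0.14672305]
```

View pics/scene0.png

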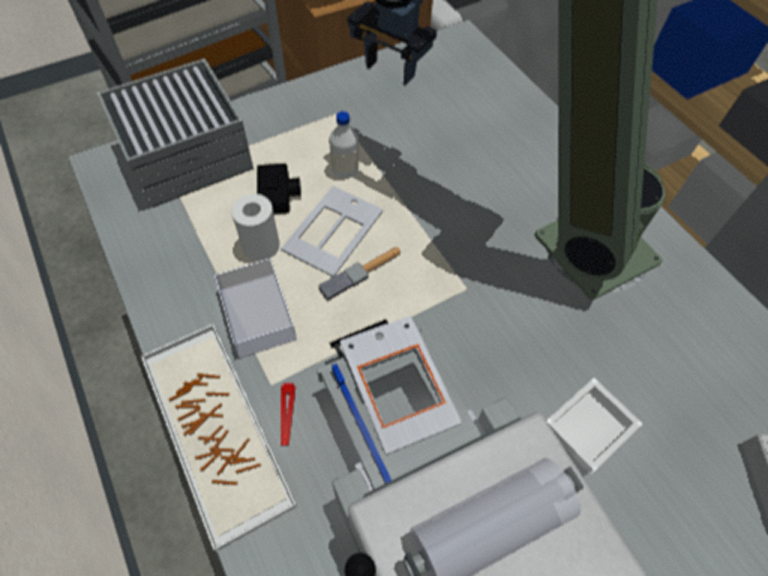

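View pics/top0.png

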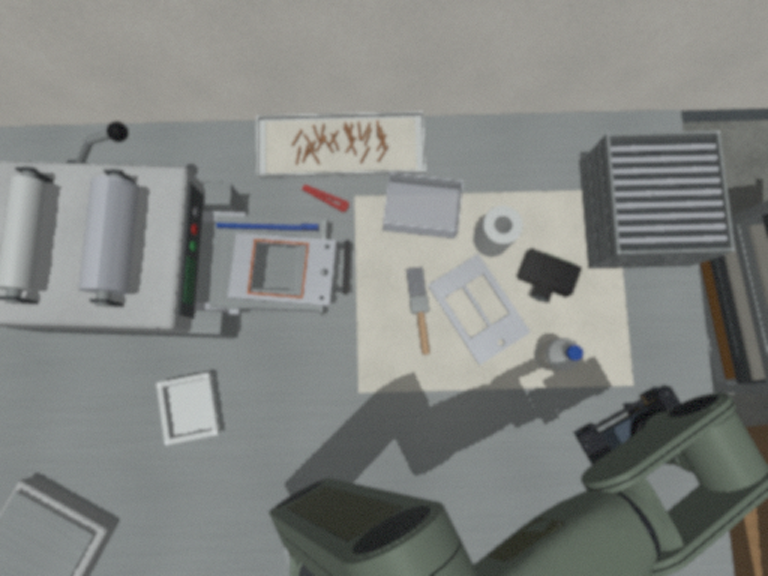

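```bash
python3 - <<'E'
from h import *
import pickle
f=pickle.load(open("top0.pkl","rb"));g=pickle.load(open("scene0.pkl","rb"))
save("topc.png",f,(130,130,250,220),6)
save("scc.png",g,(200,200,330,330),4.5)
hsv=cv2.cvtColor(f["pixels"],cv2.COLOR_RGB2HSV)
m=(hsv[...,0]>105)&(hsv[...,0]<128)&(hsv[...,1]>120);m[:, :130]=0;m[:,250:]=0;m[:120]=0;m[220:]=0
v,u=np.nonzero(m);print(len(u))
P=np.array([wz(f,a,b,116) for a,b in zip(u,v)])
print(P.min(0),P.max(0)); print(cv2.fitLine(P[:,:2].astype(np.float32),2,0,.01,.01).ravel())
print(np.median([w(f,a,b) for a,b in zip(u,v)],0))
for p in [(345,245),(345,290),(230,235),(228,303),(334,306),(337,238),(324,270),(220,225),(318,225)]:
    print(p,w(f,p[0]/1.5,p[1]/1.5).round(1),wz(f,p[0]/1.5,p[1]/1.5,115).round(1))
E
```

```text
123
[668.30135204  28.85738796 116.        ] [683.65035157 237.07219254 116.        ]
[4.7769673e-02 9.9885839e-01 6.7581860e+02 1.3656793e+02]
[675.54986728 143.66921229 114.96712924]
(345, 245) [637.8 -32.4  80.1] [629.4 -34.3 115. ]
(345, 290) [537.6 -30.7  83.1] [532.7 -32.5 115. ]
(230, 235) [660.6 213.1 104.8] [657.9 210.3 115. ]
(228, 303) [513.2 215.6 104.6] [511.8 212.7 115. ]
(334, 306) [ 5.14e+02  0.00e+00 -4.00e-01] [499.4  -8.9 115. ]
(337, 238) [674.   -9.6   1.6] [645.1 -17.6 115. ]
(324, 270) [579.7  12.5  98.8] [576.6  11.  115. ]
(220, 225) [681.  232.5 113.1] [680.5 232.  115. ]
(318, 225) [674.5  22.5 115.7] [674.7  22.6 115. ]
```

View pics/topc.png

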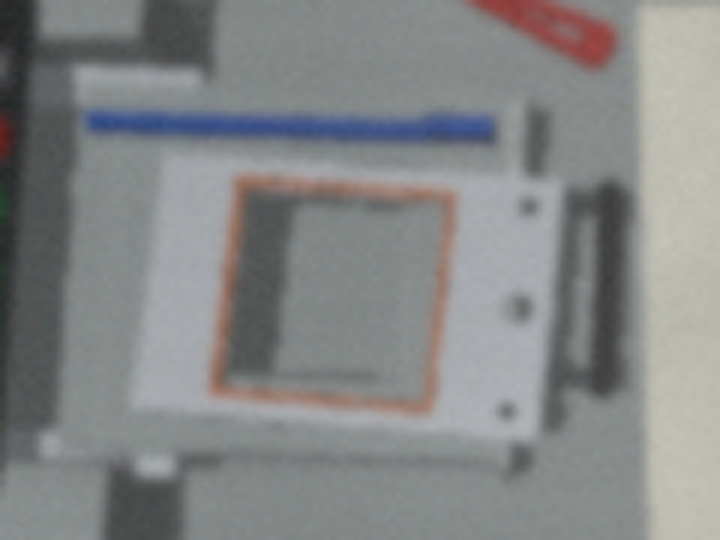

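View pics/scc.png

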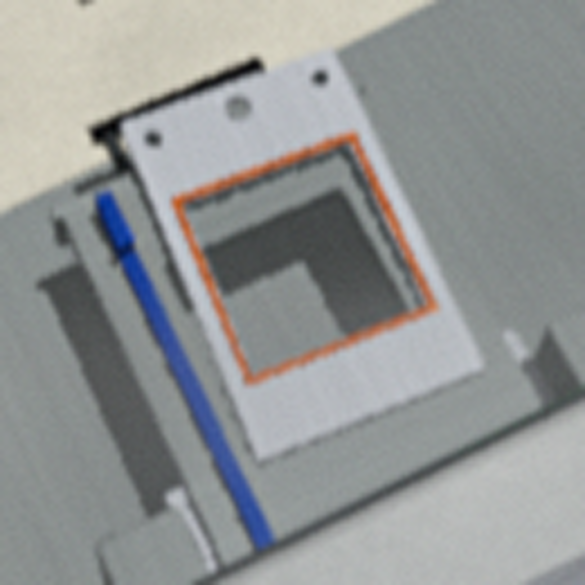

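```bash
python3 - <<'E'
from h import *
import pickle
for n,(x0,y0,x1,y1) in (("top",(130,140,250,215)),("scene",(200,200,330,330))):
    f=pickle.load(open(n+"0.pkl","rb"))
    hsv=cv2.cvtColor(f["pixels"],cv2.COLOR_RGB2HSV).astype(int)
    roi=np.zeros(hsv.shape[:2],bool);roi[y0:y1,x0:x1]=1
    v,u=np.nonzero(roi&(abs(hsv[...,0]-116)<12)&(hsv[...,1]>110))
    P=np.array([wz(f,a,b,116) for a,b in zip(u,v)]);L=P[P[:,1]>70]
    l=cv2.fitLine(L[:,:2].astype(np.float32),2,0,.01,.01).ravel();print(n,"strip",l,"yaw",np.degrees(np.arctan2(l[1],l[0])),L[:,1].max())
    H=np.array([wz(f,a,b,131) for a,b in zip(u,v)]);print(" high front y",H[:,1].min(),H[H[:,1]<50].mean(0))
    m=roi&(hsv[...,0]<14)&(hsv[...,1]>110)
    v,u=np.nonzero(m);P=np.array([wz(f,a,b,117) for a,b in zip(u,v)])
    r=cv2.minAreaRect(P[:,:2].astype(np.float32));print(" gasket",r);print(cv2.boxPoints(r).round(0).tolist())
    m=roi&(hsv[...,2]<70)
    v,u=np.nonzero(m);P=np.array([wz(f,a,b,84) for a,b in zip(u,v)]);P=P[(P[:,1]<-15)&(P[:,0]>500)&(P[:,0]<680)]
    if len(P):
        r=cv2.minAreaRect(P[:,:2].astype(np.float32));print(" bar",len(P),r)
f=pickle.load(open("top0.pkl","rb"))
# machine head front: depth profile along row 178
print([ (u,f["depth"][185,u].round(0),w(f,u,185).round(0).tolist()) for u in range(122,152,3)])
print("hole",wz(f,216.2,181.2,121))
E
```

```text
top strip [6.1135247e-02 9.9812949e-01 6.7646594e+02 1.5780553e+02] yaw 86.49502 237.07219254210094
 high front y 27.192887123650095 [667.75420449  38.13390986 131.        ]
 gasket ((674.833740234375, 282.9973449707031), (19.7675838470459, 3.1942434310913086), 1.2337275743484497)
[[665.0, 284.0], [665.0, 281.0], [685.0, 282.0], [685.0, 285.0]]
 bar 53 ((589.9197998046875, -33.846370697021484), (7.343169212341309, 102.8923568725586), 86.94058990478516)
scene strip [5.8228873e-02 9.9830323e-01 6.8047913e+02 1.5747313e+02] yaw 86.661835 241.22594064859226
 high front y 24.81047741253292 [674.23184151  38.51618357 131.        ]
 gasket ((584.7296142578125, 107.30418395996094), (119.81424713134766, 119.1140365600586), 83.53276824951172)
[[519.0, 54.0], [637.0, 41.0], [651.0, 160.0], [532.0, 174.0]]
 bar 73 ((593.9494018554688, -26.823265075683594), (113.98927307128906, 22.060972213745117), 0.5477656722068787)
[(122, np.float32(1040.0), [548.0, 270.0, 222.0]), (125, np.float32(1057.0), [551.0, 267.0, 206.0]), (128, np.float32(1083.0), [556.0, 267.0, 180.0]), (131, np.float32(1115.0), [561.0, 268.0, 149.0]), (134, np.float32(1192.0), [575.0, 284.0, 73.0]), (137, np.float32(1194.0), [575.0, 275.0, 71.0]), (140, np.float32(1191.0), [575.0, 264.0, 74.0]), (143, np.float32(1160.0), [569.0, 245.0, 104.0]), (146, np.float32(1157.0), [568.0, 235.0, 107.0]), (149, np.float32(1160.0), [568.0, 226.0, 104.0])]
hole [571.54047818   9.85401708 121.        ]
```

send_rows:
  motion:
    - [0.05, 0.08, 0.01, 0, 0, 0.1, 0.2]
    - [0.11, 0.17, 0.02, 0, 0, 0.2, 0.2]
    - [0.17, 0.26, 0.02, 0, 0, 0.3, 0.2]
    - [0.23, 0.35, 0.02, 0, 0, 0.4, 0.2]
    - [0.29, 0.44, 0.02, 0, 0, 0.5, 0.2]
    - [0.35, 0.53, 0.02, 0, 0, 0.6, 0.2]
    - [0.41, 0.62, 0.02, 0, 0, 0.7, 0.2]
    - [0.47, 0.71, 0.02, 0, 0, 0.8, 0.2]
    - [0.53, 0.8, 0.02, 0, 0, 0.9, 0.2]
    - [0.58, 0.88, 0.02, 0, 0, 1, 0.2]
    - [0.63, 0.96, 0.02, 0, 0, 1, 0.2]
    - [0.652, 1, 0.02, 0, 0, 1, 0.2]
    - [0.652, 1, 0.02, 0, 0, 1, 0.2]
    - [0.652, 1, 0.02, 0, 0, 1, 0.2]

```text
time_s: 1.85
ee_pos: [582.0, -15.6, 223.8]
ee_rot: [-179.9, 0.0, 86.5]
force: [-0.2, 0.2, -0.2]
gripper_width: 54.6
gripper_force: 0.0
```

send_rows:
  motion:
    - [0, 0.08, 0, 0, 0, 0, 0.2]
    - [0.002, 0.17, -0.02, 0, 0, 0, 0.2]
    - [0.002, 0.25, -0.05, 0, 0, 0, 0.2]
    - [0.002, 0.25, -0.06, 0, 0, 0, 0.2]
    - [0.002, 0.25, -0.06, 0, 0, 0, 0.2]

```text
time_s: 2.48
ee_pos: [583.3, 108.9, 193.8]
ee_rot: [-180.0, 0.1, 86.5]
force: [0.1, 0.9, -0.2]
gripper_width: 54.4
gripper_force: 0.0
```

```bash
cat >> h.py <<'E'
from scipy.spatial.transform import Rotation as Ro
def wr():
    s=env.state();f=eyes.grab_frame("wrist");T=np.array(f["T_tool_cam"])
    Rt=Ro.from_euler("xyz",s["ee_rot"],degrees=True).as_matrix()
    f["M"]=Rt@T[:3,:3];f["o"]=Rt@T[:3,3]+np.array(s["ee_pos"]);return s,f
def ww(f,u,v,z):
    a=np.array([(u-f["cx"])/f["fx"],(v-f["cy"])/f["fy"]]);r=np.hypot(*a)+1e-9
    d=f["M"]@np.r_[a/r*np.sin(r),np.cos(r)];return f["o"]+d*(z-f["o"][2])/d[2]
E
python3 - <<'E'
from h import *
s,f=wr();save("w1.png",f,s=1.5);print(s["ee_pos"],f["o"],f["M"])
import pickle;pickle.dump(f,open("w1.pkl","wb"))
E
```

```text
[583.3100875  108.9027933  193.83274475] [589.39701234 189.90370238 363.61646531] [[ 0.99809524 -0.05884021 -0.01853969]
 [-0.06168063 -0.9575274  -0.28166784]
 [-0.00117886  0.28227487 -0.95933285]]
```

View pics/w1.png

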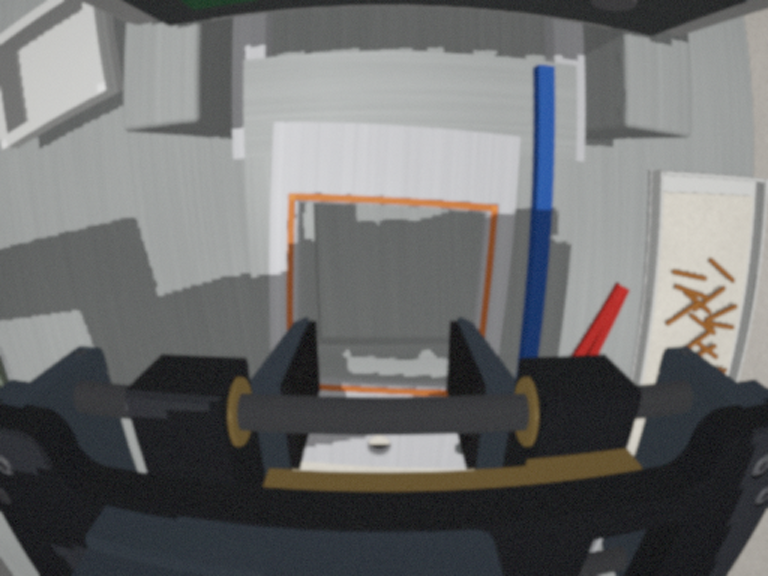

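```bash
python3 - <<'E'
from h import *
import pickle;f=pickle.load(open("w1.pkl","rb"))
q=lambda x,y,z:ww(f,x/1.5,y/1.5,z).round(1)
print("gasket rear L,R",q(290,196,114),q(497,208,114)," front pts",q(330,389,119),q(440,393,119),"side",q(290,320,117),q(485,330,117))
print("strip in edge",q(535,70,116),q(521,350,116)," out",q(553,70,116),q(537,350,116),"head front bottom?",q(384,10,119))
print("plate rear",q(274,122,113),q(520,136,113))
E
```

```text
gasket rear L,R [535.7 174.  114. ] [652.9 160.3 114. ]  front pts [547.8  54.3 119. ] [616.6  47.1 119. ] side [528.2 101.1 117. ] [645.   87.3 117. ]
strip in edge [678.7 240.4 116. ] [669.   71.4 116. ]  out [689.9 241.  116. ] [679.9  70.4 116. ] head front bottom? [595.2 275.6 119. ]
plate rear [529.7 217.2 113. ] [668.3 201.6 113. ]
```

send_rows:
  motion:
    - [0, 0, 0, 0, 0, 0.17, 0.2]
    - [0, 0, 0, 0, 0, 0.34, 0.2]
    - [0, 0, 0, 0, 0, 0.51, 0.2]
    - [0, 0, 0, 0, 0, 0.68, 0.2]
    - [0, 0, 0, 0, 0, 0.85, 0.2]
    - [0, 0, 0, 0, 0, 1, 0.2]
    - [0, 0, 0, 0, 0, 1, 0.2]

```text
time_s: 3.4
ee_pos: [584.1, 109.0, 194.7]
ee_rot: [180.0, 0.1, 146.3]
force: [-0.5, 0.6, 0.3]
gripper_width: 54.8
gripper_force: 0.0
```

send_rows:
  motion:
    - [0.006, 0.016, 0, 0, 0, 0.17, 0]
    - [0.006, 0.016, -0.02, 0, 0, 0.34, 0]
    - [0.006, 0.016, -0.05, 0, 0, 0.503, 0]
    - [0.006, 0.016, -0.08, 0, 0, 0.503, 0]
    - [0.006, 0.016, -0.1, 0, 0, 0.503, 0]
    - [0.006, 0.016, -0.12, 0, 0, 0.503, 0]
    - [0.006, 0.016, -0.14, 0, 0, 0.503, 0]
    - [0.006, 0.016, -0.155, 0, 0, 0.503, 0]
    - [0.006, 0.016, -0.17, 0, 0, 0.503, 0]
    - [0.006, 0.016, -0.18, 0, 0, 0.503, 0]
    - [0.006, 0.016, -0.188, 0, 0, 0.503, 0]
    - [0.006, 0.016, -0.188, 0, 0, 0.503, 0]

```text
time_s: 4.9
ee_pos: [586.6, 118.5, 99.8]
ee_rot: [180.0, -0.0, 176.7]
force: [0.4, -0.3, 1.0]
gripper_width: 45.6
gripper_force: 0.0
```

send_rows:
  motion:
    - [0.012, -0.001, 0, 0, 0, 0, 0]
    - [0.024, -0.001, 0, 0, 0, 0, 0]
    - [0.036, -0.002, 0, 0, 0, 0, 0]
    - [0.048, -0.003, 0, 0, 0, 0, 0]
    - [0.056, -0.003, 0, 0, 0, 0, 0]
    - [0.062, -0.004, 0, 0, 0, 0, 0]
    - [0.068, -0.004, 0, 0, 0, 0, 0]
    - [0.073, -0.004, 0, 0, 0, 0, 0]
    - [0.078, -0.005, 0, 0, 0, 0, 0]
    - [0.083, -0.005, 0, 0, 0, 0, 0]
    - [0.088, -0.005, 0, 0, 0, 0, 0]
    - [0.092, -0.005, 0, 0, 0, 0, 0]
    - [0.096, -0.006, 0, 0, 0, 0, 0]
    - [0.096, -0.006, 0, 0, 0, 0, 0]

```text
time_s: 6.65
ee_pos: [635.1, 115.5, 99.9]
ee_rot: [180.0, 0.0, 176.7]
force: [-2.8, 1.4, 0.6]
gripper_width: 45.7
gripper_force: 1.1
```

send_rows:
  motion:
    - [0.002, 0, 0, 0, 0, 0, 0]
    - [0.004, 0, 0, 0, 0, 0, 0]
    - [0.006, 0, 0, 0, 0, 0, 0]
    - [0.008, 0, 0, 0, 0, 0, 0]
    - [0.008, 0, 0, 0, 0, 0, 0]

```text
time_s: 7.28
ee_pos: [638.7, 115.4, 100.0]
ee_rot: [-180.0, -0.0, 176.7]
force: [-3.3, -0.6, 1.1]
gripper_width: 45.5
gripper_force: 1.9
```

send_rows:
  motion:
    - [0.002, 0, 0, 0, 0, 0, 0]
    - [0.004, 0, 0, 0, 0, 0, 0]
    - [0.006, 0, 0, 0, 0, 0, 0]
    - [0.008, 0, 0, 0, 0, 0, 0]
    - [0.008, 0, 0, 0, 0, 0, 0]

```text
time_s: 7.9
ee_pos: [638.7, 115.4, 100.0]
ee_rot: [-179.9, -0.5, 176.7]
force: [-13.8, -1.0, 7.6]
gripper_width: 45.8
gripper_force: 6.5
```

```bash
python3 - <<'E'
from h import *
import pickle
s,f=wr();save("w2.png",f,s=1.5);print(s["ee_pos"],s["force"]);pickle.dump(f,open("w2.pkl","wb"))
E
```

```text
[638.73173852 115.36594256 100.02781299] [-13.79622039  -1.03089129   7.64141843]
```

View pics/w2.png

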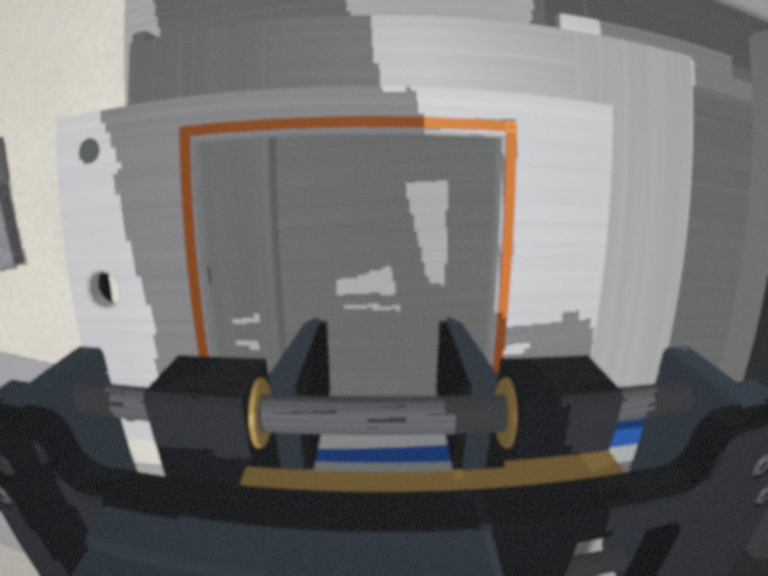

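send_rows:
  motion:
    - [-0.006, 0, 0, 0, 0, 0, 0]
    - [-0.0055, 0.008, 0, 0, 0, 0, 0]
    - [-0.005, 0.016, 0, 0, 0, 0, 0]
    - [-0.0046, 0.024, 0, 0, 0, 0, 0]
    - [-0.0042, 0.031, 0, 0, 0, 0, 0]
    - [-0.0039, 0.036, 0, 0, 0, 0, 0]
    - [-0.0036, 0.041, 0, 0, 0, 0, 0]
    - [-0.0034, 0.045, 0, 0, 0, 0, 0]
    - [-0.0031, 0.049, 0, 0, 0, 0, 0]
    - [-0.0029, 0.053, 0, 0, 0, 0, 0]
    - [-0.0027, 0.057, 0, 0, 0, 0, 0]
    - [-0.0025, 0.06, 0, 0, 0, 0, 0]
    - [-0.0023, 0.063, 0, 0, 0, 0, 0]
    - [-0.0021, 0.066, 0, 0, 0, 0, 0]
    - [-0.0021, 0.066, 0, 0, 0, 0, 0]

```text
time_s: 9.82
ee_pos: [640.5, 146.8, 99.0]
ee_rot: [-179.8, -0.2, 176.7]
force: [-4.5, -3.8, -0.6]
gripper_width: 45.4
gripper_force: 4.6
```

send_rows:
  motion:
    - [0, 0.002, 0, 0, 0, 0, 0]
    - [0.0002, 0.004, 0, 0, 0, 0, 0]
    - [0.0004, 0.006, 0, 0, 0, 0, 0]
    - [0.0005, 0.008, 0, 0, 0, 0, 0]
    - [0.0006, 0.01, 0, 0, 0, 0, 0]
    - [0.0006, 0.01, 0, 0, 0, 0, 0]

```text
time_s: 10.58
ee_pos: [640.8, 152.4, 98.9]
ee_rot: [-179.9, -0.2, 176.7]
force: [-4.6, -3.2, -0.9]
gripper_width: 45.6
gripper_force: 4.0
```

```bash
python3 - <<'E'
from h import *
import pickle
s,f=wr();save("w3.png",f,s=1.5);print(s["ee_pos"],s["force"]);pickle.dump(f,open("w3.pkl","wb"))
E
```

```text
[640.78504695 152.35749856  98.86048936] [-4.64910447 -3.24708055 -0.9215589 ]
```

View pics/w3.png

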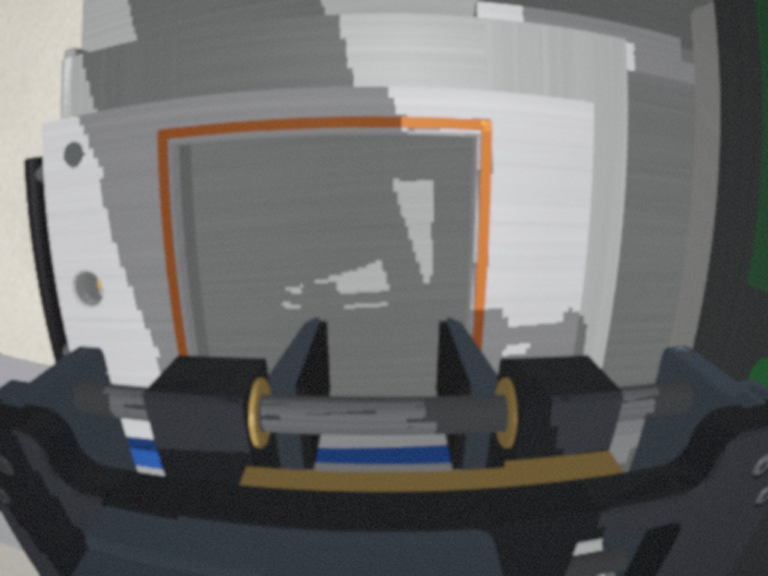

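send_rows:
  motion:
    - [0, 0.002, 0, 0, 0, 0, 0]
    - [0.0002, 0.004, 0, 0, 0, 0, 0]
    - [0.0004, 0.006, 0, 0, 0, 0, 0]
    - [0.0005, 0.008, 0, 0, 0, 0, 0]
    - [0.0006, 0.01, 0, 0, 0, 0, 0]
    - [0.0006, 0.01, 0, 0, 0, 0, 0]

```text
time_s: 11.38
ee_pos: [641.0, 157.1, 98.5]
ee_rot: [-179.8, -0.2, 176.7]
force: [-4.1, -2.2, -3.0]
gripper_width: 45.5
gripper_force: 3.7
```

send_rows:
  motion:
    - [0, 0.002, 0, 0, 0, 0, 0]
    - [0.0002, 0.004, 0, 0, 0, 0, 0]
    - [0.0003, 0.006, 0, 0, 0, 0, 0]
    - [0.0003, 0.006, 0, 0, 0, 0, 0]

```text
time_s: 11.88
ee_pos: [641.1, 158.8, 98.5]
ee_rot: [-179.7, -0.2, 176.7]
force: [-4.3, -5.7, -1.3]
gripper_width: 45.7
gripper_force: 4.8
```

```bash
python3 - <<'E'
from h import *
import pickle
s,f=wr();save("w4.png",f,(0,60,340,260),2.2);print(s["ee_pos"],s["force"]);pickle.dump(f,open("w4.pkl","wb"))
E
```

```text
[641.13537059 158.84092183  98.53363318] [-4.32627825 -5.65969683 -1.33389894]
```

View pics/w4.png

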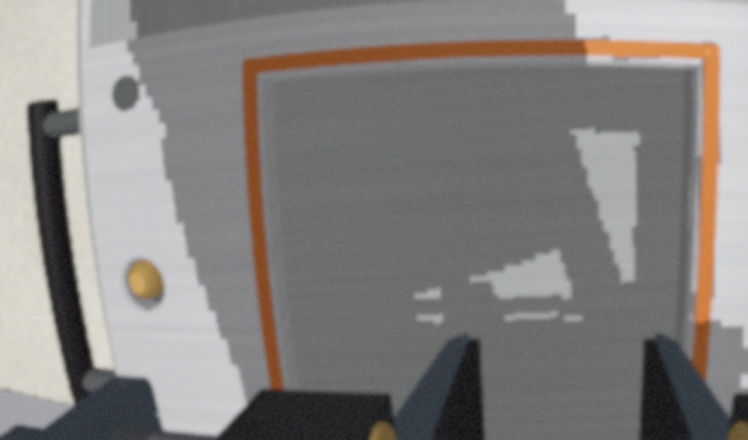

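send_rows:
  motion:
    - [-0.004, -0.004, 0, 0, 0, 0, 0]
    - [-0.01, -0.01, 0, 0, 0, 0, 0]
    - [-0.02, -0.016, 0, 0, 0, 0, 0]
    - [-0.04, -0.02, 0, 0, 0, 0, 0]
    - [-0.04, -0.02, 0, 0, 0, 0, 0]
    - [-0.04, -0.02, 0, 0, 0, 0, 0]

```text
time_s: 12.68
ee_pos: [622.6, 151.6, 100.2]
ee_rot: [180.0, 0.0, 176.7]
force: [-0.5, 0.8, 0.6]
gripper_width: 45.3
gripper_force: 0.0
```

```bash
python3 - <<'E'
from h import *
s,f=wr();print(s["ee_pos"],s["force"])
D=f["depth"]
P=[]
for v in range(70,240,2):
    for u in range(20,410,2):
        r,g,b=f["pixels"][v,u].astype(int); d=D[v,u]
        if d<=0: continue
        a=np.array([(u-f["cx"])/f["fx"],(v-f["cy"])/f["fy"]]);th=np.hypot(*a)+1e-9
        X=f["o"]+f["M"]@np.r_[a/th*np.tan(th)*d,d]
        if 100<X[2]<130 : P.append(X)
P=np.array(P);print(len(P))
# frame along sealer from pin
s_=np.array([.0588,.998]);n_=np.array([-.998,.0588]);q=(P[:,:2]-[596.3,40.2])
x=q@s_;y=q@n_
for a in range(-20,220,20):
    m=(x>a)&(x<a+20)&(y>-60)&(y<66); k=(x>a)&(x<a+20)&(y>72)&(y<95)
    print(a,m.sum(),np.percentile(P[m,2],[10,50,90]).round(1) if m.any() else "",np.median(P[k,2]).round(1) if k.any() else "")
np.save("P.npy",P)
save("w5.png",f,(0,60,340,260),2.2)
E
```

```text
[622.57598042 151.61842437 100.23498207] [-0.46444177  0.7626797   0.59785444]
10227
-20 580 [111.1 112.1 112.8] 104.0
0 868 [111.1 112.  112.9] 104.1
20 978 [111.2 112.  112.8] 104.0
40 612 [107.4 112.1 113.3] 104.0
60 245 [111.3 112.2 113.3] 104.1
80 393 [110.2 112.3 120.7] 104.0
100 264 [111.2 112.2 113.2] 104.2
120 327 [111.  112.3 114. ] 104.1
140 702 [105.8 112.2 113.6] 104.0
160 1138 [111.3 112.1 112.9] 104.2
180 1010 [111.3 112.1 112.9] 104.2
200 296 [103.3 104.2 105.3] 104.1
```

View pics/w5.png

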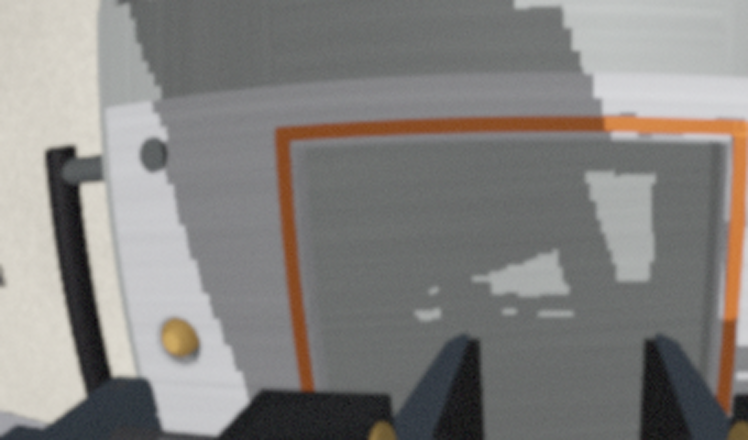

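send_rows:
  motion:
    - [0, 0, 0.04, 0, 0, 0, 0]
    - [0, 0, 0.1, 0, 0, 0, -0.2]
    - [0, 0, 0.17, 0, 0, 0, -0.6]
    - [-0.01, -0.08, 0.18, 0, 0, 0, -1]
    - [-0.03, -0.18, 0.18, 0, 0, 0, -1]
    - [-0.05, -0.28, 0.18, 0, 0, 0, -1]
    - [-0.06, -0.38, 0.18, 0, 0, 0, -1]
    - [-0.06, -0.46, 0.15, 0, 0, 0, -1]
    - [-0.06, -0.464, 0.08, 0, 0, 0, -1]
    - [-0.06, -0.464, 0.02, 0, 0, 0, -1]
    - [-0.06, -0.464, -0.04, 0, 0, 0, -1]
    - [-0.06, -0.464, -0.068, 0, 0, 0, -1]
    - [-0.06, -0.464, -0.068, 0, 0, 0, -1]

```text
time_s: 14.35
ee_pos: [592.2, -80.4, 65.4]
ee_rot: [180.0, -0.1, 176.7]
force: [0.9, -0.3, 1.1]
gripper_width: 0.7
gripper_force: 0.0
```

send_rows:
  motion:
    - [0.001, 0.016, 0, 0, 0, 0, -1]
    - [0.002, 0.03, 0, 0, 0, 0, -1]
    - [0.003, 0.042, 0, 0, 0, 0, -1]
    - [0.003, 0.052, 0, 0, 0, 0, -1]
    - [0.004, 0.062, 0, 0, 0, 0, -1]
    - [0.004, 0.073, 0, 0, 0, 0, -1]
    - [0.005, 0.085, 0, 0, 0, 0, -1]
    - [0.006, 0.1, 0, 0, 0, 0, -1]
    - [0.007, 0.116, 0, 0, 0, 0, -1]
    - [0.008, 0.132, 0, 0, 0, 0, -1]
    - [0.009, 0.148, 0, 0, 0, 0, -1]
    - [0.01, 0.164, 0, 0, 0, 0, -1]
    - [0.011, 0.18, 0, 0, 0, 0, -1]
    - [0.012, 0.196, 0, 0, 0, 0, -1]
    - [0.012, 0.21, 0, 0, 0, 0, -1]
    - [0.013, 0.222, 0, 0, 0, 0, -1]
    - [0.014, 0.232, 0, 0, 0, 0, -1]
    - [0.014, 0.24, 0, 0, 0, 0, -1]
    - [0.014, 0.24, 0, 0, 0, 0, -1]

```text
time_s: 16.73
ee_pos: [599.5, 38.0, 66.1]
ee_rot: [-179.8, 0.0, 176.7]
force: [-0.0, -5.4, 0.2]
gripper_width: 0.7
gripper_force: 2.6
```

send_rows:
  motion:
    - [0.001, 0.01, 0, 0, 0, 0, -1]
    - [0.001, 0.022, 0, 0, 0, 0, -1]
    - [0.002, 0.036, 0, 0, 0, 0, -1]
    - [0.003, 0.052, 0, 0, 0, 0, -1]
    - [0.004, 0.068, 0, 0, 0, 0, -1]
    - [0.005, 0.084, 0, 0, 0, 0, -1]
    - [0.006, 0.1, 0, 0, 0, 0, -1]
    - [0.007, 0.116, 0, 0, 0, 0, -1]
    - [0.008, 0.132, 0, 0, 0, 0, -1]
    - [0.009, 0.148, 0, 0, 0, 0, -1]
    - [0.01, 0.164, 0, 0, 0, 0, -1]
    - [0.01, 0.176, 0, 0, 0, 0, -1]
    - [0.011, 0.186, 0, 0, 0, 0, -1]
    - [0.011, 0.194, 0, 0, 0, 0, -1]
    - [0.011, 0.198, 0, 0, 0, 0, -1]
    - [0.011, 0.198, 0, 0, 0, 0, -1]

```text
time_s: 18.73
ee_pos: [605.1, 136.7, 66.1]
ee_rot: [-179.8, 0.0, 176.7]
force: [-0.0, -5.9, 1.1]
gripper_width: 0.2
gripper_force: 3.0
```

send_rows:
  motion:
    - [0, 0.003, 0, 0, 0, 0, -1]
    - [0, 0.006, 0, 0, 0, 0, -1]
    - [0.001, 0.009, 0, 0, 0, 0, -1]
    - [0.001, 0.012, 0, 0, 0, 0, -1]
    - [0.001, 0.015, 0, 0, 0, 0, -1]
    - [0.001, 0.018, 0, 0, 0, 0, -1]
    - [0.001, 0.018, 0, 0, 0, 0, -1]

```text
time_s: 19.6
ee_pos: [605.6, 145.4, 66.1]
ee_rot: [-179.8, 0.0, 176.7]
force: [1.1, -6.2, 0.9]
gripper_width: 0.5
gripper_force: 3.2
```

send_rows:
  motion:
    - [0, 0.003, 0, 0, 0, 0, -1]
    - [0, 0.006, 0, 0, 0, 0, -1]
    - [0.001, 0.009, 0, 0, 0, 0, -1]
    - [0.001, 0.012, 0, 0, 0, 0, -1]
    - [0.001, 0.014, 0, 0, 0, 0, -1]
    - [0.001, 0.014, 0, 0, 0, 0, -1]

```text
time_s: 20.35
ee_pos: [605.9, 150.7, 66.1]
ee_rot: [-179.6, -0.0, 176.8]
force: [1.6, -11.2, 3.1]
gripper_width: 0.2
gripper_force: 5.6
```

send_rows:
  motion:
    - [0, 0.003, 0, 0, 0, 0, -1]
    - [0, 0.006, 0, 0, 0, 0, -1]
    - [0, 0.006, 0, 0, 0, 0, -1]

```text
time_s: 20.72
ee_pos: [605.9, 150.8, 66.1]
ee_rot: [-179.3, -0.0, 176.8]
force: [1.0, -18.3, 3.5]
gripper_width: 0.7
gripper_force: 9.8
```

Hard stop reached. Retreat straight back and up.

send_rows:
  motion:
    - [0, -0.02, 0, 0, 0, 0, -1]
    - [-0.003, -0.06, 0, 0, 0, 0, -1]
    - [-0.009, -0.15, 0, 0, 0, 0, -1]
    - [-0.015, -0.25, 0.02, 0, 0, 0, -1]
    - [-0.02, -0.35, 0.1, 0, 0, 0, -1]
    - [-0.02, -0.45, 0.2, 0, 0, 0, -1]
    - [-0.02, -0.48, 0.25, 0, 0, 0, -1]
    - [-0.02, -0.48, 0.25, 0, 0, 0, -1]

```text
time_s: 21.72
ee_pos: [597.1, -84.6, 193.7]
ee_rot: [-180.0, 0.3, 176.5]
force: [-0.4, 0.2, -0.1]
gripper_width: 0.3
gripper_force: 0.0
```

```bash
python3 - <<'E'
from h import *
s=env.state();print(s["ee_pos"],s["force"])
f=eyes.grab_frame("scene");save("sc9.png",f,s=1.5)
E
```

```text
[597.09589124 -84.62877552 193.7270075 ] [-0.43350502  0.20711674 -0.10512663]
```

View pics/sc9.png

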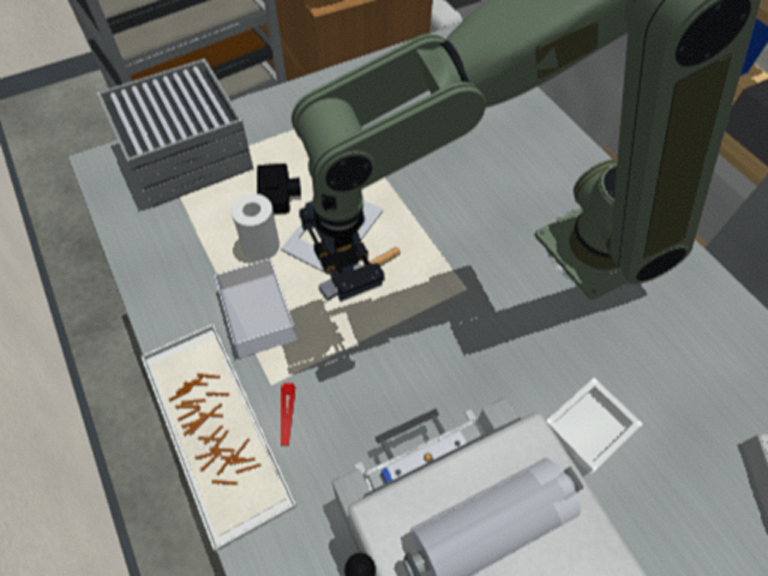

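The drawer is home, with the brass pin visible in the hole at (428,457), and the bystanders are where they were.

```bash
python3 -c "
from workcell import env
print(env.job_done())"
```

```text
the job is handed in; nothing more can be done
None
```

The plate is seated flat over the pin against the guide strip, the drawer is pushed to its hard stop, and the job was handed in at about 22 s; no verdict was returned.

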